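# Refit the thin top plate of the teapot warmer

### The arm

A 6-joint arm with a two-finger parallel gripper is mounted at the origin on the work surface. World frame = base frame: x ahead of the robot, y to its left, z up, the work surface at z = 0. Lengths are in m, angles in rad, forces in N, time in s.
With the tool pointing down it reaches from about 0.275 to 0.775 m from the base axis. Payload 14.6 kg.
Tool frame: the origin (TCP) lies at the very end of the fingers, on their centre line; the grasp point (between the pads) lies 19 mm behind it (r.grip_point_offset is the distance from the TCP to the grasp point, in m); z points along the fingers, y is the line along which they close (so a half turn about z gives the same grasp; the last joint's range is limited). The gripper opens to 85 mm and grips with 20 to 120 N. Pads are 22 mm wide; open, the fingers measure 114 mm over their backs; the gripper's body (76 mm by 85 mm) begins 54 mm behind the grasp point. The pads swing forward as they close: fully open they stand 13 mm farther back than shut.
Start: joints at [1.078, 0.263, -0.048, 1.259, 0, 1.415], TCP at [0.174, 0.495, 0.231] pointing down, gripper open.
Joint ranges: [-2.65, 2.65], [-0.89, 1.7], [-1.18, 1.37], [-2.13, 2.11], [-1.35, 1.29], [-3.14, 3.14]. Speed limits (rad/s): [1.89, 1.89, 2.57, 2.79, 3.14, 3.14].

### API

Orientations are given as a rotation vector (axis times angle).
In Python, from rig import r, optics, job_done gives the robot as it stands. The module is installed in compiled form; this text tells all that it offers.
- The arm moves only by the tool carry_out, never from a script. Its argument "motion" is a list of rows, each a list of 5 numbers: the shift along the tool's x, y, z in m, then the turn about the tool's z in degrees, then the finger opening in m, from 0 to 0.0854. A call has 1 to 20 rows; each row is the pose to reach, as a shift and turn from the pose commanded when the call began, along the tool's axes at that moment; what a row does not reach only later rows make up. A row lasts 1/12 s, in which the tool goes at most 41.7 mm and 7.16 degrees, less where a joint would pass 70% of its speed; a pose out of reach is approached as far as the arm can. A call with a gripper value outside its range is refused whole. The fingers move at their own pace and stop on an object; "grip_force" is the grip in N (left out, the last holds). Time passes only in rows, so rows that repeat a pose let the fingers close. It gives the time, the measured TCP pose, the force, the opening and the grip force at its end, in the units of the state.
- r.state(): the state, without advancing time (a new reading comes with each control period).
- optics.get_image(name): name is "scene" or "top" or "wrist"; returns a dict with "frame" (480x640x3 uint8, red, green, blue), "range_z" (480x640 float32, m along the optical axis (not along the pixel's ray), 0 where there is no reading), "fx", "fy", "cx", "cy" (pixels), "world_to_cam" (4x4, takes a point from world to camera coordinates). Camera axes: x right, y up, looking along -z (the intrinsics and any distortion apply to the point x, -y, -z); pixel columns grow to the right and rows downward; lengths in m; the calibration is good to about 2 mm. A picture is of the moment at which its call begins.
- job_done(): hands the job in; it is judged then, once.
The state is a dict: "clock": time; "joint_positions": joint angles; "qd": joint speeds; "effort": joint torques, N m; "position": TCP position; "eef_rot": TCP orientation; "force": force on the tool from outside, world axes, zero at the start; "ft_torque": the same for the moment, N m; "opening": opening from 0.0 (shut) to 1.0 (fully open); "finger_force": force on a finger pad.
Only numpy, scipy, OpenCV 4.12 (cv2) and the standard library are available. Lean on these libraries where they do the work, as an engineer would, in place of code of your own. Each camera call takes 0.05 s, during which the arm holds its last target. There are 200 camera calls.

### The job

Get the teapot warmer ready for the pot: its thin steel top plate lies flat on the oak riser. With the fingertips pressed lightly on the plate, slide it over the riser's open edge until its end clearly overhangs but still lies flat, then pick it up by the sides of the overhanging end, lay it gently into the corner angles of the warmer so that it sits flat on both crossbars, and let go. Do not drop it, press hard on the riser or the warmer, or disturb the tea bowl, the caddy or the spoon.

Things in the scene. Friction and masses are not known exactly. Their poses are not given: they have to be found in the camera images.
- top_plate: loose top plate of the teapot warmer: flat perforated stainless sheet, 60 mm wide (own x) x 130 mm long (own y) x 3 mm thick, 100 to 150 g. Origin: centre of its underside, z up. It starts flat on the riser, its length towards the open edge (yaw within 0.15 rad of the riser's). Too thin to grip well where it lies. A 30 to 50 N squeeze holds it. Either way round fits.
- plate_front (a point): middle of the plate's end that starts nearer the riser's open edge: 65 mm from the plate's centre along its own -y, on the upper face (3 mm above the underside)
- riser: fixed oak serving riser on levelling feet, 260 mm (own x) x 220 mm (own y), its waxed top 86 to 94 mm above the table. A rail 10 mm thick and 14 mm high runs along its -x, +x and +y sides; its -y edge (to the robot's right) is open. Origin: centre of its underside, 90 mm below its top surface (so not exactly at table height).
- riser_edge (a point): middle of the riser's open -y edge, on the top surface (own -y points out over the edge, free air below). The plate slides on the wax with friction about 0.3, fingertips hold steel better: 5 to 10 N of downward press drags the plate along; more than 20 N marks the top. All is rigid, so touch down at about 5 mm/s: a millimetre too low means 10 N or more.
- warmer: fixed stainless teapot warmer, 75 mm (own x) x 148 mm (own y), two unlit tea lights on its base. Two crossbars at own y -64 and +64 mm carry the plate's ends. Four corner angles of 2.5 mm sheet, reaching 11 mm along each side from the ends, hold it; the long sides between are open for fingers. Stay rods lie under the plate at own x -20 and +20 mm. Origin: centre of its footprint.
- warmer_seat (a point): centre of the seat, level with the crossbars' tops, 70 mm above the table: the plate's origin comes here, its length along the warmer's own y. The corner angles rise 6 mm above the seat, then flare outward for 5 mm more; inside them the plate has 2.5 mm of play on every side.
- tea_bowl: small blue porcelain cup without handle, 68 mm across and 50 mm high, standing on the riser close beside the plate (on its far side from the robot). Origin: centre of its foot
- tea_caddy: dark wooden tea caddy with a small brass knob on its lid, 88 mm square and 109 mm high, standing on the table beside the warmer (either may be the nearer to the robot). Origin: centre of its underside
- teaspoon: steel teaspoon, 130 mm long, lying on the table between the riser and the warmer. Origin: on the table under its middle
Not all that is in view belongs to the job. Leave any purple look-alike of the warmer alone.

How it is judged:
By the outcome, as a careful person would: the job done as asked, in the order asked, and still so for the second after the job is handed in, with the robot touching nothing.
It also fails if it takes over 61 s, if anything falls off the work surface, if the arm or the gripper's body presses on something with over 40 N, if the wrist force passes 120 N, or if a joint passes its speed limit or range.

## Working session

There is one attempt and no reset: what is moved stays moved. The work goes in short steps, Python scripts to look and compute and a tool call to move; the robot and the scene stay as the last step left them, time stands still between calls to the robot, and variables do not carry over. Pictures are saved under pics/ and viewed, at most 10 in all, crops included, and the job is handed in when it is done.

Besides the shell and the picture viewer there is one more tool, called after "Emit:" by a JSON object that holds its "fn" and its "kwargs", one argument or row to a line. carry_out: Moves the arm, as the interface text tells. Its arguments: {"type":"object","properties":{"motion":{"type":"array"},"grip_force":{"type":"number"}},"required":["motion"]}

```bash
mkdir -p pics; cat > h.py <<'E'
import numpy as np, cv2
from rig import r, optics, job_done
def get(n):
    d=optics.get_image(n); np.savez(''+n+'.npz',**{k:np.asarray(v) for k,v in d.items()}); return d
def load(n): return np.load(''+n+'.npz')
def cloud(d):
    z=d['range_z'].astype(float); v,u=np.mgrid[0:480,0:640]
    p=np.stack([(u-d['cx'])/d['fx']*z,-(v-d['cy'])/d['fy']*z,-z,np.ones_like(z)],-1)
    return (p@np.linalg.inv(d['world_to_cam']).T)[...,:3]
E
python3 - <<'E'
from h import *
s=r.state();print(s)
for n in('scene','top','wrist'):
    d=get(n); print(n,[k for k in d],d['fx'],d['world_to_cam'].round(3).tolist())
    cv2.imwrite(f'pics/{n}0.png',d['frame'][...,::-1])
E
```

```text
{'clock': 0.0, 'joint_positions': array([ 1.07768080e+00,  2.63549279e-01, -4.89021071e-02,  1.25938395e+00,
       -3.15214136e-05,  1.41549485e+00]), 'qd': array([ 5.96644713e-04,  9.50379120e-04, -5.14344819e-04,  7.16981708e-04,
        1.25443376e-03, -1.90930512e-05]), 'effort': array([-1.22630867e-03, -6.37606931e+01,  3.84569728e+01,  1.36014828e-02,
       -4.25528583e-05, -2.91687263e-05]), 'position': array([0.17389236, 0.49509892, 0.23082421]), 'eef_rot': array([-5.28066816e-01, -3.09658773e+00,  1.56266203e-03]), 'force': array([0.4089955 , 0.0616069 , 0.38655467]), 'ft_torque': array([-0.00923883, -0.02857115,  0.08115274]), 'finger_force': 0.0, 'opening': 1.000721256398064}
scene ['frame', 'range_z', 'fx', 'fy', 'cx', 'cy', 'world_to_cam'] 485.11714019887773 [[0.24, 0.971, -0.017, -0.043], [-0.718, 0.19, 0.67, 0.286], [0.653, -0.148, 0.742, -1.211], [0.0, 0.0, 0.0, 1.0]]
top ['frame', 'range_z', 'fx', 'fy', 'cx', 'cy', 'world_to_cam'] 561.3238944214899 [[-0.006, -1.0, 0.008, -0.071], [0.993, -0.005, 0.118, -0.466], [-0.118, 0.009, 0.993, -0.994], [0.0, 0.0, 0.0, 1.0]]
wrist ['frame', 'range_z', 'fx', 'fy', 'cx', 'cy', 'world_to_cam'] 338.5134368761357 [[0.331, 0.944, -0.001, -0.524], [-0.895, 0.314, -0.318, 0.041], [-0.3, 0.106, 0.948, -0.38], [0.0, 0.0, 0.0, 1.0]]
```

View pics/top0.png

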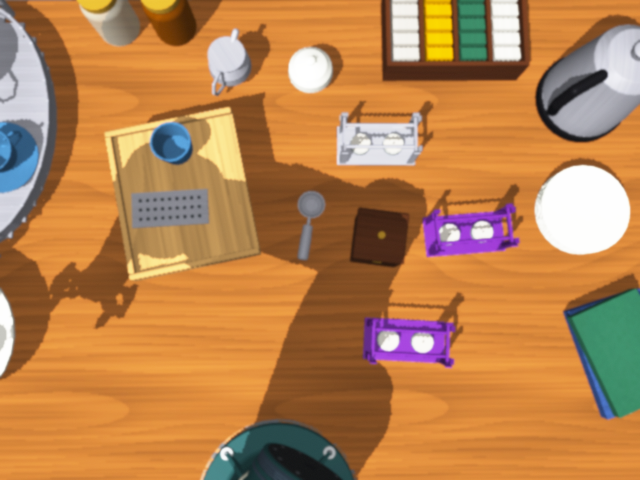

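View pics/scene0.png

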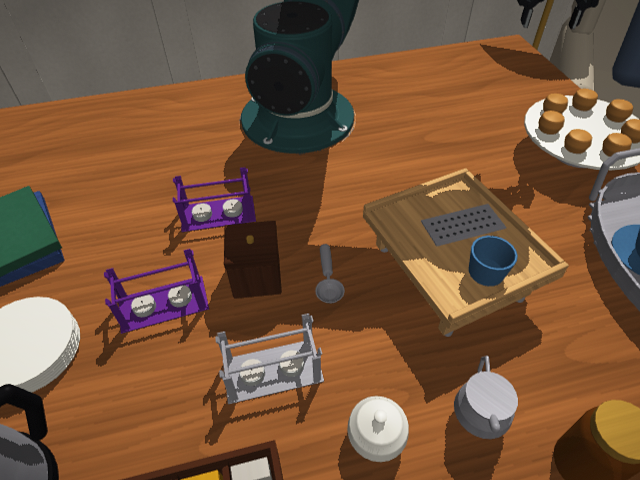

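The top view shows the plate at (170,208), the bowl at (171,143), and the riser's open edge on the right, running from (235,115) to (257,250). The silver warmer is at (380,140), the spoon at (308,225) and the caddy at (380,237). The purple warmers are decoys.

```bash
python3 - <<'E'
from h import *
d=load('top'); P=cloud(d); f=d['frame'].astype(int); v,u=np.mgrid[0:480,0:640]
sat=f.max(-1)-f.min(-1)
def rect(m,name):
    q=P[m][:,:2]; (c,wh,a)=cv2.minAreaRect((q*1000).astype(np.float32)); print(name,m.sum(),np.round(c,1),np.round(wh,1),round(a,2),'z',np.percentile(P[m][:,2],[5,50,95]).round(4))
box=lambda a,b,c,e:(u>=a)&(u<=b)&(v>=c)&(v<=e)
# plate
m=box(120,220,180,235)&(sat<40)
m=cv2.morphologyEx(m.astype(np.uint8),cv2.MORPH_CLOSE,np.ones((7,7)));m=cv2.morphologyEx(m,cv2.MORPH_OPEN,np.ones((5,5)))>0
rect(m,'plate')
z=P[...,2]
w=box(100,270,100,285)&(z>.08)&(z<.1)&(sat>25); rect(w,'risertop')
print('surf z',np.median(z[box(215,235,160,230)]), 'plate z',np.median(z[m]))
rect(box(145,197,118,170)&(z>.125),'bowl')
rect(box(340,420,200,275)&(z>.09),'caddy')
# riser open edge: last high px in each row
e=[]
for row in range(125,240,3):
    cols=np.where((z[row,200:275]>.08)&(z[row,200:275]<.1))[0]
    if len(cols): e.append(P[row,200+cols.max(),:2])
e=np.array(e); l=cv2.fitLine(e.astype(np.float32),cv2.DIST_HUBER,0,.01,.01).ravel();print('edge',l.round(4),e.min(0),e.max(0))
# warmer
m=box(325,435,100,175)&(z>.05)&(z<.1); rect(m,'warm hi')
q=P[m]; 
for lo in (.055,.062,.066,.072,.078):
    mm=m&(z>lo)&(z<lo+.007); 
    if mm.sum()>5: rect(mm,f'w{lo}')
mm=box(330,430,105,175)&(z>.0)&(z<.03)&(sat<30)&(f.mean(-1)>140); rect(mm,'base')
img=cv2.resize(d['frame'][95:180,320:440,::-1],None,fx=6,fy=6,interpolation=cv2.INTER_CUBIC); cv2.imwrite('pics/w.png',img)
E
```

```text
plate 2650 [468.7  78.5] [360.8 109.8] 65.95 z [0.0922 0.0951 0.098 ]
risertop 13771 [538.4 158.8] [256.9 218. ] 11.69 z [0.0891 0.0921 0.096 ]
surf z 0.09202500707171923 plate z 0.09511621885408389
bowl 586 [501.5  56.4] [391.6  65.3] 44.91 z [0.127  0.14   0.1447]
caddy 2699 [ 417.6 -157. ] [107.9 210.2] 65.14 z [0.097  0.1002 0.1035]
edge [0.9794 0.202  0.5538 0.0511] [0.46133108 0.03209025] [0.66193383 0.07316321]
warm hi 959 [ 649.4 -183.5] [144.6  74.4] 89.85 z [0.0614 0.0675 0.0802]
w0.055 49 [ 648.3 -183.4] [139.4  69. ] 89.54 z [0.0565 0.0606 0.0618]
w0.062 583 [ 649.1 -184.5] [138.6  70. ] 89.62 z [0.0629 0.0666 0.0686]
w0.066 506 [ 649.6 -184.5] [138.6  71. ] 89.63 z [0.0663 0.068  0.0715]
w0.072 88 [ 650.1 -183.6] [144.4  73.1] 89.78 z [0.0726 0.0767 0.0788]
w0.078 98 [ 649.3 -183.5] [144.6  74.4] 89.9 z [0.0783 0.0801 0.0829]
base 2190 [ 662.1 -191.6] [100.  163.5] 0.65 z [0.0005 0.0033 0.019 ]
```

View pics/w.png

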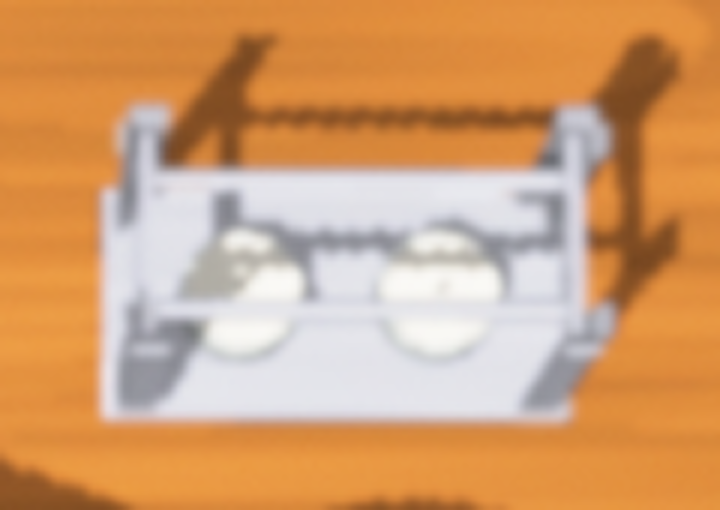

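```bash
cat >> h.py <<'E'
from scipy.spatial.transform import Rotation as R
def box(a,b,c,e):
    v,u=np.mgrid[0:480,0:640]; return (u>=a)&(u<=b)&(v>=c)&(v<=e)
def rect(q,name):
    (c,wh,a)=cv2.minAreaRect((q[:,:2]*1000).astype(np.float32)); print(name,len(q),np.round(c,1),np.round(wh,1),round(a,2),'z',np.percentile(q[:,2],[5,50,95]).round(4))
E
python3 - <<'E'
from h import *
d=load('top'); P=cloud(d); f=d['frame'].astype(int); z=P[...,2]; sat=f.max(-1)-f.min(-1); ok=d['range_z']>0
m=box(122,218,180,235)&(sat<50)&ok&(z>.085)&(z<.105)
m=cv2.morphologyEx(m.astype(np.uint8),cv2.MORPH_OPEN,np.ones((3,3)));n,l,st,_=cv2.connectedComponentsWithStats(m);i=1+st[1:,4].argmax();m=l==i;print(st[i])
rect(P[m],'plate')
rect(P[box(145,197,118,170)&ok&(z>.125)&(z<.16)],'bowl')
rect(P[box(340,420,200,275)&ok&(z>.09)&(z<.12)],'caddy')
print('table z',[np.median(z[box(*b)]) for b in [(280,295,130,170),(340,420,175,195),(150,300,300,340)]])
q=P[box(295,328,185,262)&ok&(sat<45)&(z>-.01)&(z<.03)];rect(q,'spoon')
s=r.state();T=R.from_rotvec(s['eef_rot']).as_matrix();print(T.round(4))
E
```

```text
[ 131  189   78   39 2696]
plate 2696 [514.2 180.6] [ 62.5 131.4] 3.31 z [0.0921 0.0951 0.0979]
bowl 567 [616.6 171.1] [66.7 65.3] 44.91 z [0.1268 0.1397 0.1438]
caddy 2684 [ 464.3 -178.6] [88.4 88.8] 82.51 z [0.097  0.1002 0.1033]
table z [np.float64(-0.0006127705303189401), np.float64(-0.0008400143423954454), np.float64(-0.0006972932263447085)]
spoon 1005 [496.7 -60.2] [ 49.3 131.9] 89.12 z [-0.0004  0.011   0.0197]
[[-9.435e-01  3.314e-01 -4.000e-04]
 [ 3.314e-01  9.435e-01 -7.000e-04]
 [ 1.000e-04 -8.000e-04 -1.000e+00]]
```

Emit:
{"fn": "carry_out", "kwargs": {
  "motion": [
    [-0.035,-0.0145,0,6,0],
    [-0.07,-0.029,0,12,0],
    [-0.105,-0.0435,0,18,0],
    [-0.14,-0.058,0,24,0],
    [-0.175,-0.0725,0,30,0],
    [-0.21,-0.087,0,36,0],
    [-0.245,-0.1015,0,42,0],
    [-0.28,-0.116,0,48,0],
    [-0.315,-0.1305,0,54,0],
    [-0.35,-0.145,0,60,0],
    [-0.385,-0.16,0,65,0],
    [-0.4211,-0.1748,0,67.3,0],
    [-0.4211,-0.1748,0.03,67.3,0],
    [-0.4211,-0.1748,0.06,67.3,0],
    [-0.4211,-0.1748,0.09,67.3,0],
    [-0.4211,-0.1748,0.11,67.3,0],
    [-0.4211,-0.1748,0.12,67.3,0],
    [-0.4211,-0.1748,0.12,67.3,0]
  ],
  "grip_force": 20
}}

```text
clock: 1.65
position: [0.512, 0.1905, 0.1089]
eef_rot: [-2.154, -2.283, 0.005]
force: [0.9, 0.8, 0.0]
opening: 0.005
finger_force: 0.0
```

```bash
python3 - <<'E'
from h import *
d=get('wrist'); cv2.imwrite('pics/wr1.png',d['frame'][...,::-1]); s=r.state();print({k:np.round(v,4) for k,v in s.items()});print(R.from_rotvec(s['eef_rot']).as_matrix().round(4))
E
```

```text
{'clock': np.float64(1.7), 'joint_positions': array([ 0.2071,  0.3664, -0.2347,  0.972 , -0.    ,  1.7196]), 'qd': array([ 0.0029, -0.0219,  0.043 ,  0.0214, -0.0003,  0.0024]), 'effort': array([-1.4910e-01, -6.6989e+01,  3.2984e+01, -8.3870e-01, -1.9000e-03,
        0.0000e+00]), 'position': array([0.5127, 0.1907, 0.1104]), 'eef_rot': array([-2.1548, -2.2843,  0.003 ]), 'force': array([-0.5879,  0.0263,  0.5663]), 'ft_torque': array([-0.0319,  0.0278,  0.0033]), 'finger_force': np.float64(0.0), 'opening': np.float64(-0.0006)}
[[-5.830e-02  9.983e-01 -2.300e-03]
 [ 9.983e-01  5.830e-02 -5.000e-04]
 [-4.000e-04 -2.300e-03 -1.000e+00]]
```

View pics/wr1.png

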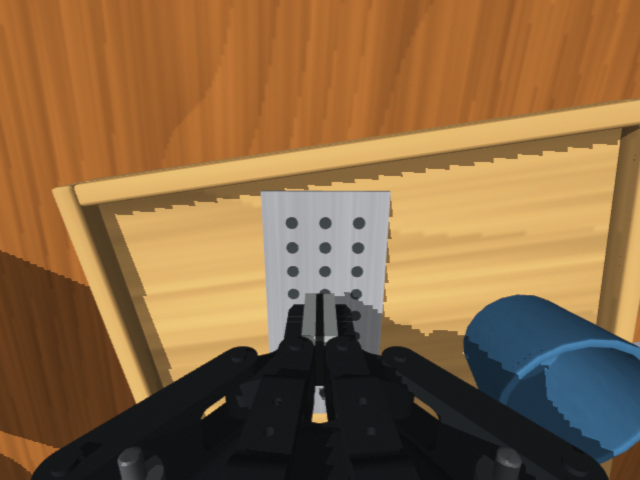

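The fingers are shut and centred over the plate, about 15 mm above it. I'll descend and touch down slowly.

Emit:
{"fn": "carry_out", "kwargs": {
  "motion": [
    [0,0,0.003,0,0],
    [0,0,0.006,0,0],
    [0,0,0.009,0,0],
    [0,0,0.0104,0,0],
    [0,0,0.0108,0,0],
    [0,0,0.0112,0,0],
    [0,0,0.0116,0,0],
    [0,0,0.012,0,0],
    [0,0,0.0124,0,0],
    [0,0,0.0128,0,0],
    [0,0,0.0128,0,0]
  ]
}}

```text
clock: 2.62
position: [0.5133, 0.1908, 0.0984]
eef_rot: [-2.156, -2.285, 0.0]
force: [0.1, 0.2, -0.1]
opening: 0.001
finger_force: 0.0
```

Emit:
{"fn": "carry_out", "kwargs": {
  "motion": [
    [0,0,0.0004,0,0],
    [0,0,0.0008,0,0],
    [0,0,0.0012,0,0],
    [0,0,0.0016,0,0],
    [0,0,0.0016,0,0]
  ]
}}

```text
clock: 3.03
position: [0.5133, 0.1908, 0.0968]
eef_rot: [-2.156, -2.285, 0.0]
force: [0.1, -0.5, 0.6]
opening: -0.001
finger_force: 0.0
```

Emit:
{"fn": "carry_out", "kwargs": {
  "motion": [
    [0,0,0.0004,0,0],
    [0,0,0.0008,0,0],
    [0,0,0.0008,0,0]
  ]
}}

```text
clock: 3.28
position: [0.5133, 0.1908, 0.096]
eef_rot: [2.156, 2.285, -0.0]
force: [0.1, 0.2, -0.1]
opening: -0.003
finger_force: 0.0
```

Emit:
{"fn": "carry_out", "kwargs": {
  "motion": [
    [0,0,0.0003,0,0],
    [0,0,0.0006,0,0],
    [0,0,0.0006,0,0]
  ]
}}

```text
clock: 3.53
position: [0.5134, 0.1909, 0.0959]
eef_rot: [2.155, 2.285, 0.0]
force: [-2.8, 0.3, 6.1]
opening: 0.003
finger_force: 3.2
```

Emit:
{"fn": "carry_out", "kwargs": {
  "motion": [
    [-0.0005,0,0.0001,0,0],
    [-0.0015,0,0.0001,0,0],
    [-0.003,0,0.0001,0,0],
    [-0.005,0,0.0001,0,0],
    [-0.007,0,0.0001,0,0],
    [-0.009,0,0.0001,0,0],
    [-0.011,0,0.0001,0,0],
    [-0.013,0,0.0001,0,0],
    [-0.015,0,0.0001,0,0]
  ]
}}

```text
clock: 4.28
position: [0.5147, 0.1762, 0.0958]
eef_rot: [2.155, 2.285, 0.002]
force: [-0.4, 2.8, 4.9]
opening: -0.001
finger_force: 2.6
```

```bash
python3 - <<'E'
from h import *
d=get('wrist'); P=cloud(d); f=d['frame'].astype(int); z=P[...,2]; sat=f.max(-1)-f.min(-1)
m=box(200,450,120,290)&(sat<40)&(z>.085)&(z<.105); rect(P[m],'plate rear part')
q=P[m]; print('rear y',np.percentile(q[:,1],99.5)); print(r.state()['force'],r.state()['position'])
E
```

```text
plate rear part 12644 [513.6 208.7] [61.6 44.8] 3.47 z [0.0941 0.0951 0.0961]
rear y 0.2314368045989728
[0.22901457 1.72247915 5.17023311] [0.5147036  0.1759242  0.09585171]
```

The plate follows. I'll keep sliding.

Emit:
{"fn": "carry_out", "kwargs": {
  "motion": [
    [-0.001,0,0.0001,0,0],
    [-0.003,0,0.0001,0,0],
    [-0.006,0,0.0001,0,0],
    [-0.009,0,0.0001,0,0],
    [-0.012,0,0.0001,0,0],
    [-0.015,0,0.0001,0,0],
    [-0.018,0,0.0001,0,0],
    [-0.021,0,0.0001,0,0],
    [-0.024,0,0.0001,0,0],
    [-0.027,0,0.0001,0,0],
    [-0.03,0,0.0001,0,0],
    [-0.033,0,0.0001,0,0],
    [-0.036,0,0.0001,0,0],
    [-0.039,0,0.0001,0,0],
    [-0.042,0,0.0001,0,0],
    [-0.045,0,0.0001,0,0],
    [-0.048,0,0.0001,0,0],
    [-0.051,0,0.0001,0,0],
    [-0.053,0,0.0001,0,0],
    [-0.054,0,0.0001,0,0]
  ]
}}

```text
clock: 6.0
position: [0.5179, 0.1222, 0.0958]
eef_rot: [2.155, 2.285, 0.003]
force: [-0.2, 3.2, 6.6]
opening: 0.002
finger_force: 3.3
```

```bash
python3 - <<'E'
from h import *
d=get('wrist'); P=cloud(d); f=d['frame'].astype(int); z=P[...,2]; sat=f.max(-1)-f.min(-1)
m=box(200,450,120,290)&(sat<40)&(z>.085)&(z<.105); rect(P[m],'plate rear part')
q=P[m]; print('rear y',np.percentile(q[:,1],99.5)); print(r.state()['force'],r.state()['position'])
E
```

```text
plate rear part 12614 [516.7 154.6] [61.6 44.5] 3.11 z [0.0941 0.0952 0.0961]
rear y 0.1773724161519352
[-0.2630341   0.73776613  6.36164061] [0.51797379 0.12207973 0.0958685 ]
```

Emit:
{"fn": "carry_out", "kwargs": {
  "motion": [
    [-0.001,0,0,0,0],
    [-0.003,0,0,0,0],
    [-0.006,0,0,0,0],
    [-0.009,0,0,0,0],
    [-0.012,0,0,0,0],
    [-0.015,0,0,0,0],
    [-0.018,0,0,0,0],
    [-0.021,0,0,0,0],
    [-0.024,0,0,0,0],
    [-0.027,0,0,0,0],
    [-0.03,0,0,0,0],
    [-0.033,0,0,0,0],
    [-0.036,0,0,0,0],
    [-0.039,0,0,0,0],
    [-0.042,0,0,0,0],
    [-0.045,0,0,0,0],
    [-0.048,0,0,0,0],
    [-0.05,0,0,0,0],
    [-0.051,0,0,0,0],
    [-0.051,0,0,0,0]
  ]
}}

```text
clock: 7.72
position: [0.5209, 0.0711, 0.0958]
eef_rot: [2.155, 2.285, 0.002]
force: [0.6, 1.5, 6.4]
opening: 0.002
finger_force: 3.4
```

Emit:
{"fn": "carry_out", "kwargs": {
  "motion": [
    [0,0,-0.0005,0,0],
    [0,0,-0.001,0,0],
    [0,0,-0.003,0,0],
    [0,0,-0.008,0,0],
    [0,0,-0.018,0,0],
    [0,0,-0.035,0,0],
    [0,0,-0.055,0,0],
    [0,0,-0.07,0,0.0854],
    [0,0,-0.08,0,0.0854],
    [0,0,-0.08,0,0.0854]
  ]
}}

```text
clock: 8.55
position: [0.5213, 0.071, 0.1775]
eef_rot: [2.154, 2.284, 0.003]
force: [-0.4, 0.2, 0.5]
opening: 0.419
finger_force: 0.0
```

```bash
python3 - <<'E'
from h import *
for n in('top','scene','wrist'):
    d=get(n)
    P=cloud(d); f=d['frame'].astype(int); z=P[...,2]; sat=f.max(-1)-f.min(-1)
    m=(sat<40)&(z>.088)&(z<.103)&(P[...,0]>.45)&(P[...,0]<.58)&(P[...,1]>-.06)&(P[...,1]<.2)
    if m.sum()>10: rect(P[m],n)
d=load('top');cv2.imwrite('pics/t2.png',cv2.resize(d['frame'][90:290,90:340,::-1],None,fx=3,fy=3))
d=load('wrist');cv2.imwrite('pics/wr2.png',d['frame'][...,::-1])
print(r.state()['position'],r.state()['force'])
E
```

```text
top 1573 [522.   55.7] [ 62.  119.7] 2.08 z [0.0923 0.0951 0.0979]
scene 2236 [524.1  95.3] [209.9  83.4] 83.4 z [0.0947 0.0966 0.0984]
wrist 14515 [522.2  60.5] [ 61.3 130.2] 3.2 z [0.0941 0.0951 0.0962]
[0.52009743 0.07106589 0.17477143] [ 0.33972988 -0.19376041 -0.27443291]
```

View pics/wr2.png

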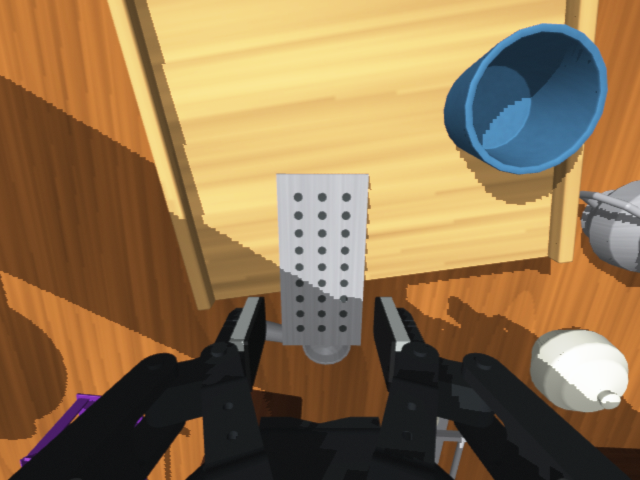

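The plate overhangs by about 49 mm, still flat, and nothing else has moved. Next I'll straddle the overhanging end.

Emit:
{"fn": "carry_out", "kwargs": {
  "motion": [
    [-0.015,0,0,0,0.0854],
    [-0.035,0.0006,0,0,0.0854],
    [-0.05,0.0006,0,0,0.0854],
    [-0.0536,0.0006,0,0,0.0854],
    [-0.0536,0.0006,0,0,0.0854],
    [-0.0536,0.0006,0.02,0,0.0854],
    [-0.0536,0.0006,0.04,0,0.0854],
    [-0.0536,0.0006,0.055,0,0.0854],
    [-0.0536,0.0006,0.065,0,0.0854],
    [-0.0536,0.0006,0.075,0,0.0854],
    [-0.0536,0.0006,0.085,0,0.0854],
    [-0.0536,0.0006,0.095,0,0.0854],
    [-0.0536,0.0006,0.1,0,0.0854],
    [-0.0536,0.0006,0.1024,0,0.0854],
    [-0.0536,0.0006,0.1024,0,0.0854],
    [-0.0536,0.0006,0.1024,0,0.0854]
  ]
}}

```text
clock: 10.03
position: [0.5242, 0.0178, 0.0731]
eef_rot: [2.155, 2.285, 0.0]
force: [-0.0, 0.7, -0.0]
opening: 1.001
finger_force: 0.0
```

```bash
python3 - <<'E'
from h import *
d=get('scene');cv2.imwrite('pics/s3.png',cv2.resize(d['frame'][130:330,250:560,::-1],None,fx=2.5,fy=2.5,interpolation=cv2.INTER_CUBIC))
d=get('wrist');cv2.imwrite('pics/wr3.png',d['frame'][...,::-1])
P=cloud(d); f=d['frame'].astype(int); z=P[...,2]; sat=f.max(-1)-f.min(-1)
m=(sat<40)&(z>.088)&(z<.103)&(P[...,0]>.48)&(P[...,0]<.57)&(P[...,1]>0.04)&(P[...,1]<.2)
rect(P[m],'rear'); print(r.state()['position'],r.state()['force'])
E
```

```text
rear 42614 [521.   82.1] [62.2 87.5] 3.27 z [0.0941 0.0951 0.0962]
[0.52437589 0.01767408 0.07334619] [-0.71585684 -0.17027833  0.16046278]
```

View pics/s3.png

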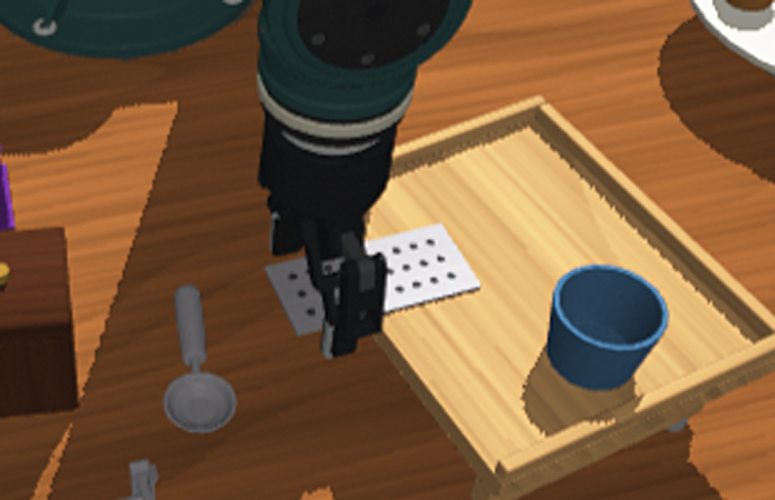

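Emit:
{"fn": "carry_out", "kwargs": {
  "motion": [
    [0,0,0,0,0.066],
    [0,0,0,0,0.064],
    [0,0,0,0,0.062],
    [0,0,0,0,0.06],
    [0,0,0,0,0.058],
    [0,0,0,0,0.056],
    [0,0,0,0,0.05],
    [0,0,0,0,0.05],
    [0,0,0,0,0.05],
    [0,0,0,0,0.05]
  ],
  "grip_force": 40
}}

```text
clock: 10.97
position: [0.5242, 0.0175, 0.073]
eef_rot: [2.155, 2.285, 0.0]
force: [-0.1, -0.4, 5.2]
opening: 0.687
finger_force: 41.9
```

Emit:
{"fn": "carry_out", "kwargs": {
  "motion": [
    [0,0,-0.0005,0,0.05],
    [0,0,-0.0015,0,0.05],
    [0,0,-0.003,0,0.05],
    [0,0,-0.006,0,0.05],
    [0,0,-0.011,0,0.05],
    [0,0,-0.018,0,0.05],
    [0,0,-0.026,0,0.05],
    [0,0,-0.034,0,0.05],
    [0,0,-0.042,0,0.05],
    [0,0,-0.05,0,0.05],
    [0,0,-0.058,0,0.05],
    [0,0,-0.066,0,0.05],
    [0,0,-0.072,0,0.05],
    [0,0,-0.076,0,0.05],
    [0,0,-0.078,0,0.05],
    [0,0,-0.078,0,0.05]
  ]
}}

```text
clock: 12.3
position: [0.5242, 0.0176, 0.1512]
eef_rot: [2.155, 2.285, 0.0]
force: [-0.3, -0.2, -1.6]
opening: 0.689
finger_force: 43.0
```

```bash
cat >> h.py <<'E'
def plate(zc,show=None):
    "plane and rectangle of held plate in the wrist view, relative to the tool frame"
    d=get('wrist'); s=r.state(); T=R.from_rotvec(s['eef_rot']).as_matrix(); P=(cloud(d)-s['position'])@T
    f=d['frame'].astype(int); sat=f.max(-1)-f.min(-1)
    m=(sat<40)&(abs(P[...,2]+.022)<.012)&(P[...,0]>.015)&(P[...,0]<.13)&(abs(P[...,1])<.045)
    m=cv2.morphologyEx(m.astype(np.uint8),cv2.MORPH_OPEN,np.ones((5,5)))>0
    q=P[m]; A=np.c_[q[:,:2],np.ones(len(q))]; c=np.linalg.lstsq(A,q[:,2],rcond=None)[0]
    print('plane z=',c.round(4)); rect(q,'plate(tool)'); print('far end x',np.percentile(q[:,0],99.5)); print(s['position'],s['force'],s['finger_force'],T.round(4).tolist())
    if show: cv2.imwrite(show,d['frame'][...,::-1])
E
python3 - <<'E'
from h import *
plate(0,'pics/wr4.png')
E
```

```text
plane z= [ 0.0099 -0.0003 -0.0219]
plate(tool) 44498 [61.6  0.4] [93.9 60.6] 0.68 z [-0.0223 -0.0213 -0.0201]
far end x 0.1078782953494287
[0.52408643 0.01760107 0.15083735] [-0.10275603  0.15178283 -1.05079641] 43.00748884677887 [[-0.0584, 0.9983, -0.0], [0.9983, 0.0584, 0.0], [0.0, -0.0, -1.0]]
```

View pics/wr4.png

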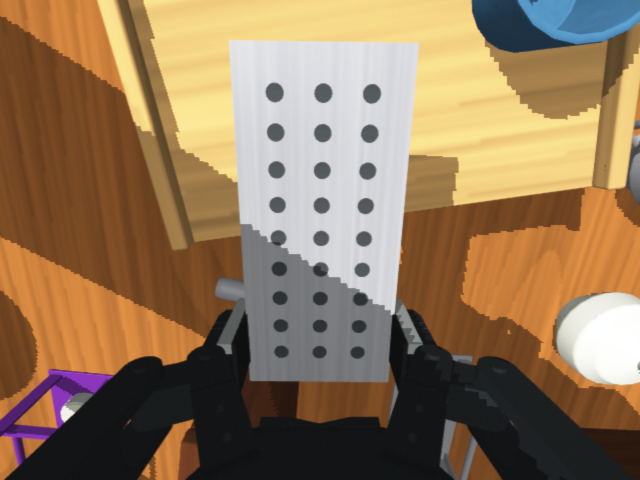

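The plate is held level and centred, with its centre 43 mm from the grip. I'll carry it to hover over the warmer.

Emit:
{"fn": "carry_out", "kwargs": {
  "motion": [
    [-0.0025,0.0011,-0.002,0,0.05],
    [-0.01,0.0044,-0.005,0,0.05],
    [-0.025,0.011,-0.008,0,0.05],
    [-0.043,0.019,-0.01,0.5,0.05],
    [-0.062,0.0273,-0.01,1,0.05],
    [-0.081,0.0357,-0.01,1.5,0.05],
    [-0.1,0.0441,-0.01,2,0.05],
    [-0.119,0.0525,-0.01,2.5,0.05],
    [-0.138,0.0609,-0.01,3,0.05],
    [-0.157,0.0692,-0.01,3.3,0.05],
    [-0.176,0.0776,-0.01,3.3,0.05],
    [-0.195,0.086,-0.01,3.3,0.05],
    [-0.214,0.0944,-0.01,3.3,0.05],
    [-0.23,0.1014,-0.01,3.3,0.05],
    [-0.242,0.1067,-0.01,3.3,0.05],
    [-0.249,0.1098,-0.01,3.3,0.05],
    [-0.2515,0.1109,-0.01,3.3,0.05],
    [-0.2515,0.1109,-0.01,3.3,0.05],
    [-0.2515,0.1109,-0.01,3.3,0.05]
  ]
}}

```text
clock: 13.93
position: [0.6492, -0.2267, 0.1608]
eef_rot: [-2.22, -2.222, 0.0]
force: [-0.2, 0.3, 0.0]
opening: 0.69
finger_force: 43.0
```

Emit:
{"fn": "carry_out", "kwargs": {
  "motion": [
    [0,0,0.004,0,0.05],
    [0,0,0.01,0,0.05],
    [0,0,0.018,0,0.05],
    [0,0,0.026,0,0.05],
    [0,0,0.034,0,0.05],
    [0,0,0.042,0,0.05],
    [0,0,0.05,0,0.05],
    [0,0,0.055,0,0.05],
    [0,0,0.058,0,0.05],
    [0,0,0.06,0,0.05],
    [0,0,0.06,0,0.05],
    [0,0,0.06,0,0.05]
  ]
}}

```text
clock: 14.93
position: [0.6496, -0.2271, 0.1011]
eef_rot: [2.22, 2.222, 0.0]
force: [-0.5, 0.3, -0.1]
opening: 0.683
finger_force: 43.0
```

```bash
python3 - <<'E'
from h import *
d0=load('scene'); P=cloud(d0); z=P[...,2]; m=box(205,335,310,410)&(z>.072)&(z<.085); rect(P[m],'warmer, scene view (earlier)')
plate(0)
for n in ('top','scene'):
    d=get(n); P=cloud(d); f=d['frame'].astype(int); z=P[...,2]; sat=f.max(-1)-f.min(-1)
    m=(sat<45)&(z>.098)&(z<.116)&(abs(P[...,0]-.65)<.045)&(P[...,1]>-.27)&(P[...,1]<-.1)
    m=cv2.morphologyEx(m.astype(np.uint8),cv2.MORPH_OPEN,np.ones((3,3)))>0
    rect(P[m],n+' plate')
a=load('top')['frame'][80:220,300:470,::-1]; cv2.imwrite('pics/t5.png',cv2.resize(a,None,fx=4,fy=4,interpolation=cv2.INTER_CUBIC))
a=load('scene')['frame'][270:440,170:370,::-1]; cv2.imwrite('pics/s5.png',cv2.resize(a,None,fx=3.5,fy=3.5,interpolation=cv2.INTER_CUBIC))
E
```

```text
warmer, scene view (earlier) 305 [ 649.6 -186.1] [145.9  76. ] 89.35 z [0.0723 0.0791 0.0829]
plane z= [ 0.0098 -0.0001 -0.0215]
plate(tool) 44477 [61.7  0.2] [93.5 60.6] 0.54 z [-0.0219 -0.0208 -0.0196]
far end x 0.10789193393272055
[ 0.64967331 -0.22708099  0.1012327 ] [-0.9944114  -0.08189993 -1.3820977 ] 43.03688585758209 [[-0.0008, 1.0, 0.0005], [1.0, 0.0008, -0.0002], [-0.0002, 0.0005, -1.0]]Traceback (most recent call last):
  File "<stdin>", line 8, in <module>
  File "h.py", line 14, in rect
    (c,wh,a)=cv2.minAreaRect((q[:,:2]*1000).astype(np.float32)); print(name,len(q),np.round(c,1),np.round(wh,1),round(a,2),'z',np.percentile(q[:,2],[5,50,95]).round(4))
                                                                                                                               ~~~~~~~~~~~~~^^^^^^^^^^^^^^^^^^
    return _quantile_unchecked(
        a, q, axis, out, overwrite_input, method, keepdims, weights)
    return _ureduce(a,
                    func=_quantile_ureduce_func,
    ...<5 lines>...
                    overwrite_input=overwrite_input,
                    method=method)
    r = func(a, **kwargs)
    result = _quantile(arr,
                       quantiles=q,
    ...<2 lines>...
                       out=out,
                       weights=wgt)
    slices_having_nans = np.isnan(arr[-1, ...])
                                  ~~~^^^^^^^^^
IndexError: index -1 is out of bounds for axis 0 with size 0
```

```bash
python3 - <<'E'
from h import *
for n in ('top','scene'):
    d=get(n); P=cloud(d); f=d['frame'].astype(int); z=P[...,2]; sat=f.max(-1)-f.min(-1)
    m=(sat<60)&(z>.113)&(z<.13)&(abs(P[...,0]-.65)<.045)&(P[...,1]>-.27)&(P[...,1]<-.1)
    m=cv2.morphologyEx(m.astype(np.uint8),cv2.MORPH_OPEN,np.ones((3,3)))>0
    if m.sum(): rect(P[m],n+' plate'); print(np.percentile(P[m],[1,99],axis=0).round(4).tolist())
a=load('top')['frame'][80:220,300:470,::-1]; b=load('scene')['frame'][270:440,170:370,::-1]
cv2.imwrite('pics/ts5.png',np.hstack([cv2.resize(a,(400,600*400//570)),cv2.resize(b,(400,600*400//570))]))
E
```

```text
scene plate 2664 [ 649.4 -185.1] [130.   61.7] 89.61 z [0.1217 0.1235 0.1251]
[[0.62, -0.2159, 0.1208], [0.6796, -0.1212, 0.1259]]
```

View pics/ts5.png

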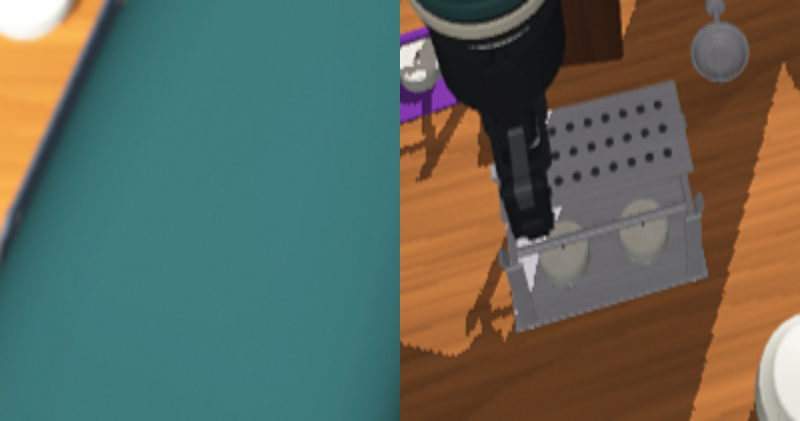

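The scene view shows the plate over the warmer and level, with both objects measured in the same camera to about 1 mm. I'll shift 0.6 mm towards -y and descend.

Emit:
{"fn": "carry_out", "kwargs": {
  "motion": [
    [-0.0006,0,0.003,0,0.05],
    [-0.0006,0,0.008,0,0.05],
    [-0.0006,0,0.014,0,0.05],
    [-0.0006,0,0.02,0,0.05],
    [-0.0006,0,0.026,0,0.05],
    [-0.0006,0,0.031,0,0.05],
    [-0.0006,0,0.035,0,0.05],
    [-0.0006,0,0.037,0,0.05],
    [-0.0006,0,0.038,0,0.05],
    [-0.0006,0,0.039,0,0.05],
    [-0.0006,0,0.04,0,0.05],
    [-0.0006,0,0.041,0,0.05],
    [-0.0006,0,0.0418,0,0.05],
    [-0.0006,0,0.0418,0,0.05]
  ]
}}

```text
clock: 16.3
position: [0.6495, -0.2276, 0.059]
eef_rot: [-2.221, -2.222, 0.0]
force: [0.2, -0.6, -1.8]
opening: 0.682
finger_force: 43.0
```

```bash
python3 - <<'E'
from h import *
d=get('scene'); b=d['frame'][310:425,195:345,::-1]; cv2.imwrite('pics/s6.png',cv2.resize(b,None,fx=5,fy=5,interpolation=cv2.INTER_CUBIC))
plate(0)
E
```

```text
plane z= [ 0.0157  0.0014 -0.0218]
plate(tool) 48203 [65.3  0.6] [100.9  75.8] 0.56 z [-0.022  -0.0209 -0.0193]
far end x 0.11424940691172013
[ 0.64947344 -0.2276098   0.05911855] [-0.57385214 -0.76435104 -1.96157208] 43.04210186004639 [[-0.0008, 1.0, -0.0], [1.0, 0.0008, -0.0], [-0.0, -0.0, -1.0]]
```

View pics/s6.png

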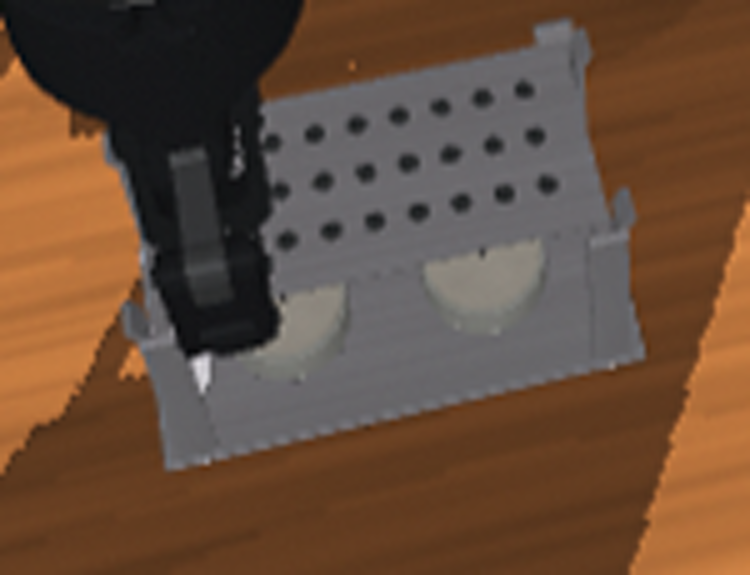

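Both far corner angles show on either side of the plate's end. I'll trim 0.5 mm towards -y and lower slowly.

Emit:
{"fn": "carry_out", "kwargs": {
  "motion": [
    [-0.0005,0.0002,0.0005,0,0.05],
    [-0.0005,0.0002,0.0012,0,0.05],
    [-0.0005,0.0002,0.002,0,0.05],
    [-0.0005,0.0002,0.0027,0,0.05],
    [-0.0005,0.0002,0.0034,0,0.05],
    [-0.0005,0.0002,0.004,0,0.05],
    [-0.0005,0.0002,0.0045,0,0.05],
    [-0.0005,0.0002,0.005,0,0.05],
    [-0.0005,0.0002,0.0054,0,0.05],
    [-0.0005,0.0002,0.0058,0,0.05],
    [-0.0005,0.0002,0.0058,0,0.05]
  ]
}}

```text
clock: 17.32
position: [0.6497, -0.2281, 0.0532]
eef_rot: [-2.221, -2.222, -0.0]
force: [-0.1, 0.3, -1.3]
opening: 0.687
finger_force: 43.0
```

Emit:
{"fn": "carry_out", "kwargs": {
  "motion": [
    [0,0,0.0004,0,0.05],
    [0,0,0.0008,0,0.05],
    [0,0,0.0012,0,0.05],
    [0,0,0.0016,0,0.05],
    [0,0,0.0016,0,0.05]
  ]
}}

```text
clock: 17.73
position: [0.6496, -0.2281, 0.0516]
eef_rot: [-2.221, -2.222, 0.0]
force: [-0.0, 0.1, -1.3]
opening: 0.685
finger_force: 43.0
```

Emit:
{"fn": "carry_out", "kwargs": {
  "motion": [
    [0,0,0.0004,0,0.05],
    [0,0,0.0008,0,0.05],
    [0,0,0.0008,0,0.05]
  ]
}}

```text
clock: 17.98
position: [0.6497, -0.2281, 0.0508]
eef_rot: [-2.221, -2.222, -0.0]
force: [0.3, 0.2, -1.2]
opening: 0.68
finger_force: 43.1
```

Emit:
{"fn": "carry_out", "kwargs": {
  "motion": [
    [0,0,0.0004,0,0.05],
    [0,0,0.0008,0,0.05],
    [0,0,0.0008,0,0.05]
  ]
}}

```text
clock: 18.23
position: [0.6498, -0.2281, 0.0507]
eef_rot: [2.22, 2.222, 0.0]
force: [-3.0, 0.6, 5.9]
opening: 0.684
finger_force: 43.5
```

```bash
python3 - <<'E'
from h import *
plate(0)
d=load('wrist'); P=cloud(d); m=box(270,370,60,330)&(abs(P[...,2]-.072)<.006)&(abs(P[...,0]-.65)<.02); q=P[m]; print(len(q),np.linalg.lstsq(np.c_[q[:,:2],np.ones(len(q))],q[:,2],rcond=None)[0].round(4), np.median(q[q[:,1]<-.2][:,2]), np.median(q[q[:,1]>-.13][:,2]))
E
```

```text
plane z= [-0.0175  0.0013 -0.0208]
plate(tool) 50957 [65.5  0.6] [101.4  76.2] 0.44 z [-0.0273 -0.0217 -0.0204]
far end x 0.1148587374669024
[ 0.64973584 -0.22814556  0.05067039] [-2.29232854  2.0202781   6.73478279] 43.49309206008911 [[-0.0008, 1.0, 0.0005], [1.0, 0.0008, -0.0003], [-0.0003, 0.0005, -1.0]]
27168 [-0.0001 -0.0003  0.0723] 0.07231525741867394 0.07223530180877162
```

The plate reads flat on both bars, with 0.1 mm height difference end to end. I'll ease the preload, open, and retreat.

Emit:
{"fn": "carry_out", "kwargs": {
  "motion": [
    [0,0,-0.0002,0,0.05],
    [0,0,-0.0004,0,0.05],
    [0,0,-0.0004,0,0.058],
    [0,0,-0.0004,0,0.06],
    [0,0,-0.0004,0,0.062],
    [0,0,-0.0004,0,0.064],
    [0,0,-0.0004,0,0.067],
    [0,0,-0.0004,0,0.07],
    [0,0,-0.0004,0,0.075],
    [0,0,-0.0004,0,0.08],
    [0,0,-0.0004,0,0.08],
    [0,0,-0.0004,0,0.08]
  ],
  "grip_force": 20
}}

```text
clock: 19.28
position: [0.6497, -0.2281, 0.0505]
eef_rot: [2.221, 2.222, -0.0]
force: [0.1, 0.1, -0.4]
opening: 0.938
finger_force: 0.0
```

Emit:
{"fn": "carry_out", "kwargs": {
  "motion": [
    [0,0,-0.002,0,0.08],
    [0,0,-0.006,0,0.08],
    [0,0,-0.012,0,0.08],
    [0,0,-0.02,0,0.08],
    [0,0,-0.03,0,0.08],
    [0,0,-0.045,0,0.08],
    [0,0,-0.06,0,0.08],
    [0,0,-0.08,0,0.08],
    [0,0,-0.1,0,0.08],
    [0,0,-0.12,0,0.08],
    [0,0,-0.135,0,0.08],
    [0,0,-0.145,0,0.08],
    [0,0,-0.15,0,0.08],
    [0,0,-0.15,0,0.08],
    [0,0,-0.15,0,0.08]
  ]
}}

```text
clock: 20.53
position: [0.6496, -0.2281, 0.2005]
eef_rot: [2.221, 2.222, 0.0]
force: [-0.6, -0.3, -0.4]
opening: 0.94
finger_force: 0.0
```

```bash
python3 - <<'E'
from h import *
d=get('wrist'); cv2.imwrite('pics/wr7.png',d['frame'][...,::-1]); P=cloud(d); f=d['frame'].astype(int); sat=f.max(-1)-f.min(-1); z=P[...,2]
m=(sat<45)&(abs(z-.0722)<.0025)&(abs(P[...,0]-.65)<.034)&(abs(P[...,1]+.185)<.072)
m=cv2.morphologyEx(m.astype(np.uint8),cv2.MORPH_OPEN,np.ones((5,5)))>0
q=P[m];rect(q,'plate');print(np.linalg.lstsq(np.c_[q[:,:2],np.ones(len(q))],q[:,2],rcond=None)[0].round(4))
s=r.state();print(s['position'],s['force'],s['clock'])
E
```

```text
plate 12535 [ 649.9 -184.9] [130.2  60. ] 89.34 z [0.0712 0.0723 0.0734]
[ 0.0004 -0.0003  0.072 ]
[ 0.64947796 -0.22803226  0.20001093] [-0.06530051 -0.4337572  -1.15888269] 20.5833
```

View pics/wr7.png

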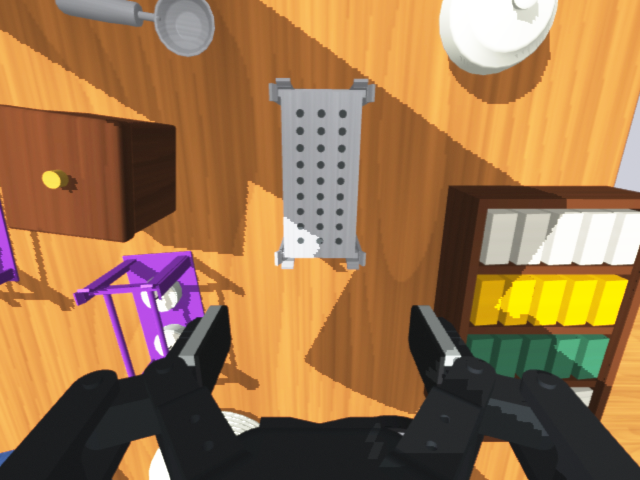

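The plate lies flat inside all four corner angles, the gripper is clear, and the spoon and caddy are where they were.

```bash
python3 -c "
from rig import job_done; print(job_done())"
```

```text
the job is handed in; nothing more can be done
None
```

The job is handed in: the top plate was slid out about 49 mm over the edge, gripped by its sides, and laid flat on both crossbars inside the four corner angles, then let go at about 20 s; the presses I read were 5–7 N, and I saw no sign that the bowl, caddy or spoon had moved.

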